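# Clear the fault and reset the tripped coil tester

## Task

The light-grey coil tester has tripped on the shorted coil that stands on its brown test plate. With the fingertips only, and in this order: press the red half of the rocker to switch the tester off, push the coil along until it is clear of the plate and stands upright on the bare bench, reach down into the round well and press the sunken yellow reset key until it stays home, then press the green half of the rocker to switch the tester on again. Do not pick the coil up, and leave everything else on the bench where it is.

Things in the scene. Friction and masses are not known exactly. Their poses are not given: they have to be found in the camera images.
- coil_tester: The coil tester, fixed: a light-grey enclosure with dark end cheeks, 128 mm (x) by 190 mm (y), 60 mm high at the cheeks, 58 mm on the lid, with the flat test plate joined to its right (-y) side. Origin: centre of the enclosure on the bench. Axes: x to its rear (away from the robot), y to its left, z up.
- plate_mid (a point): Centre of the top face of the brown test plate (two copper strips on it), 90 mm (x) by 110 mm (y), top 3 mm above the bench; axes as coil_tester. The enclosure's wall rises 55 mm from here in +y; the other three edges are open, a 3 mm step down to the bare bench.
- shorted_coil: The orange wire-wound coil on the test plate: loose, about 150 g, square foot 43 mm wide and 25 mm high, above it a round hank 44 mm across, 57 mm high in all. Origin at the centre of its underside, z up. It starts 15 mm (+-6) to the -y side of the plate's centre, about 48 mm clear of the enclosure's wall, turned up to 0.3 rad. Pushed near its foot it slides without tipping.
- well_mouth (a point): Centre of the mouth of the round reset well in the lid, level with its steel bezel's top, 62 mm above the bench. The bore is 44 mm across, straight and upright; the bezel is 56 mm across.
- reset_cap (a point): Centre of the top face of the yellow reset key, a round cap of 26 mm in the middle of the well; it moves with the key. Tripped it stands 16 mm below the bezel's top, home 23 mm below.
- reset_key (a joint): Travel of the reset key, m: 0 = tripped (up), 0.007 = home (down). Over-centre latch: it takes about 4 N downwards to start, snaps through at mid travel and then stays home by itself.
- rocker_red (a point): Middle of the top of the red half (nearer the robot, tester's -x) of the power rocker on the enclosure lid. The rocker is 50 mm long (tester's x) and 29 mm wide; its pivot lies midway between rocker_red and rocker_green, which are 32 mm apart. The raised half's point stands about 75 mm above the bench, the pressed half's about 68 mm.
- rocker_green (a point): Middle of the top of the green half (rear, tester's +x) of the power rocker.
- power_rocker (a joint): Angle of the rocker, rad: +0.22 = on (green half down, red half up), -0.22 = off (red half down). Over-centre: 3 to 4 N straight down on the raised half, at its point, tips it over and it stays.
- good_coil_a: Bystander: an orange coil like the shorted one; loose, to be left alone.
- good_coil_b: Bystander: another such coil; loose, to be left alone.
- good_coil_c: Bystander: a slightly smaller such coil; loose, to be left alone.
- solenoid_body: Bystander: brown solenoid body lying on its side, 62x124x60 mm; loose, to be left alone.
- pliers: Bystander: blue-handled pliers lying flat, 178 mm long; loose, to be left alone.
- tape_roll: Bystander: yellow roll of tape lying flat, 64 mm across; loose, to be left alone.
- brass_bracket: Bystander: brass Z bracket, 72x44x17 mm; loose, to be left alone.
- half_shell: Bystander: aluminium half shell, 46x36x13 mm; loose, to be left alone.
There are look-alikes about, which are no part of the job. What is shaped like the shorted_coil but purple or turquoise is not meant.

How it is judged:
By the outcome, as a careful person would: the job done as asked, in the order asked, and still so for the second after the job is handed in, with the robot touching nothing.
It also fails if it takes over 56 s, if anything falls off the work surface, if the arm or the gripper's body presses on something with over 40 N, if the wrist force passes 120 N, or if a joint passes its speed limit or range.

## Robot

A 6-joint arm with a two-finger parallel gripper is mounted at the origin on a cart in front of the work surface, level with it; the furniture and walls round the work are solid. World frame = base frame: x ahead of the robot, y to its left, z up, the work surface at z = 0. Lengths are in mm, angles in rad, forces in N, time in s.
With the tool pointing down it reaches from about 400 to 825 mm from the base axis. Payload 7 kg.
Tool frame: the origin (TCP) lies between the finger pads; the fingertips stand 8 mm ahead of it and the grasp point (between the pads) lies 11 mm behind it; z points along the fingers, y is the direction in which the jaws open and shut (so a half turn about z gives the same grasp; the last joint's range is limited). The gripper opens to 88 mm and grips with 3 to 60 N. Pads are 19 mm wide; open, the fingers measure 130 mm over their backs; the gripper's body (78 mm by 193 mm) begins 47 mm behind the grasp point.
Start: joints at [1.631, 0.359, 0.012, 0, -1.224, -0.288], TCP at [152.449, 657.537, 234.561] pointing down, gripper open.
Joint ranges: [-3.07, 3.07], [-1.43, 2.12], [-1.02, 1.25], [-3.03, 1.67], [-3.05, -0], [-3.03, 3.03]. Speed limits (rad/s): [2.39, 2.39, 3.01, 3.14, 3.14, 3.14].

## Interface

Orientations are given as a unit quaternion [w, x, y, z].
In Python, from rig import arm gives the robot as it stands. The module is installed in compiled form; this text tells all that it offers.
- The arm moves only by the tool move_arm, never from a script. Its argument "deltas" is a list of rows, each a list of 7 numbers: the shift along the tool's x, y, z in m, then the turn, a rotation vector about the tool's x, y, z in degrees, then the closure, from 0 (fully open) to 1 (shut). In form: [[dx, dy, dz, ax, ay, az, hand], ...]. A call has 1 to 8 rows; each row shifts and turns the commanded pose from where the row before left it, along the tool's axes as they then stand; what a row does not reach is not made up. A row lasts 1/10 s, in which the tool goes at most 50 mm and 8.59 degrees, less where a joint would pass 70% of its speed; a pose out of reach is approached as far as the arm can. A call is refused whole if a number of a shift passes 0.05 or a number of a turn 8.59, either way. A call with a gripper value outside its range is refused whole. The fingers move at their own pace and stop on an object; the grip force is fixed at half the most. Time passes only in rows, so rows that do not move let the fingers close. It gives the time, the measured TCP pose, the force and the opening at its end, in the units of the state.
- arm.read_state(): the state, without advancing time (a new reading comes with each control period).
- arm.read_camera(name): name is "scene" or "top" or "wrist"; returns the picture (480x640x3 uint8, blue, green, red); there is no depth.
- arm.camera_info(name): a dict with "fovy" (degrees; the focal length in pixels is half the picture's height over the tangent of half this angle, whatever the lens; pixels are square), "cx", "cy" (the principal point, pixels), "rvec" (rotation vector, rad) and "tvec" (3), from world to camera coordinates, as OpenCV has them. Camera axes: x right, y down, z forward; pixel columns grow to the right and rows downward; lengths in mm; the calibration is good to about 2 mm. A picture is of the moment at which its call begins: read the wrist's pose just before it. camera_info takes no time and is no camera call; for the wrist camera it gives the pose at the moment of the call.
- arm.hand_in(): hands the job in, once; it reports no verdict.
Trained networks look in the newest picture that a camera, given by its name, has taken for a name from the list of things; names that differ only in an ending like _2 or _b are one class to them, and where a whole thing is asked for, a point or a joint stands for the part that bears it (a point fixed in the world has none). Each returns a list of dicts, best first, with "p" (0 to 1); they miss things now and then, are a little off and sometimes report something else, mostly with a low value. They report only what shows in the picture. A call takes as long as a camera call. They do not tell look-alikes from the thing itself.
- arm.trace(thing, camera): "mask" (480x640 bool, what is visible of it) and "extent" ([left, top, right, bottom] in pixels, round what is visible of it).
The state is a dict: "time_s": time; "joints": joint angles; "qd": joint speeds; "joint_torque": joint torques, N m; "eef_pos": TCP position; "ee_rot": TCP orientation; "ft_force": force on the tool from outside, world axes, zero at the start; "wrist_torque": the same for the moment, N m; "finger_gap": opening from 0.0 (shut) to 1.0 (fully open).
Only numpy, scipy, OpenCV 4.12 (cv2) and the standard library are available. Lean on these libraries where they do the work, as an engineer would, in place of code of your own. Each camera call takes 0.05 s, during which the arm holds its last target.

## Working session

There is one attempt and no reset: what is moved stays moved. The work goes in short steps, Python scripts to look and compute and a tool call to move; the robot and the scene stay as the last step left them, time stands still between calls to the robot, and variables do not carry over. Pictures are saved under pics/ and viewed, and the job is handed in when it is done.

Besides the shell and the picture viewer there is one more tool, called as name([rows], argument=value, ...), one row to a line, values as JSON. move_arm: Moves the arm, as the interface text tells. Its arguments: {"type":"object","properties":{"deltas":{"type":"array"}},"required":["deltas"]}

```bash
mkdir -p pics; ls; cat > a.py <<'E'
from rig import arm
import cv2, numpy as np
s=arm.read_state()
for k,v in s.items(): print(k,v)
for c in ("scene","top","wrist"):
    print(c,arm.camera_info(c))
    cv2.imwrite(f"pics/{c}0.png",arm.read_camera(c))
E
python3 a.py
```

```text
pics
time_s 0.0
joints [ 1.63110878e+00  3.59396036e-01  1.10749708e-02 -3.39589543e-04
 -1.22408365e+00 -2.88099147e-01]
qd [ 0.00011217 -0.00158591  0.00069251 -0.00156735  0.00141182  0.00039845]
joint_torque [ 5.16867863e-05 -5.82704008e+01  2.93071014e+01  6.99741930e+00
  7.19486197e-03 -1.48699041e-04]
eef_pos [152.35104317 657.10804405 233.62566363]
ee_rot [ 8.19691244e-04  9.93514253e-01 -1.13704690e-01 -1.78408726e-05]
ft_force [-0.03263453 -0.00535991 -0.38343163]
wrist_torque [-0.01756586  0.06599098  0.01341905]
finger_gap 0.9950723287520788
scene {'fovy': 53.199702937037046, 'cx': 309.88277498401396, 'cy': 235.5554351468741, 'rvec': array([ 1.12728319, -2.00855822,  1.22762492]), 'tvec': array([321.89016467, 264.76292128, 590.01863624])}
top {'fovy': 43.41643677897073, 'cx': 333.71630777243115, 'cy': 231.28120310881533, 'rvec': array([ 2.15146528, -2.1181799 ,  0.15617156]), 'tvec': array([  21.14655136,  567.8377828 , 1430.82033868])}
wrist {'fovy': 67.91599387773142, 'cx': 319.42948494208343, 'cy': 234.6393822626093, 'rvec': array([-1.84307084,  2.31608751,  0.30615269]), 'tvec': array([673.10049476, -32.42841122, 390.18808088])}
```

View pics/top0.png

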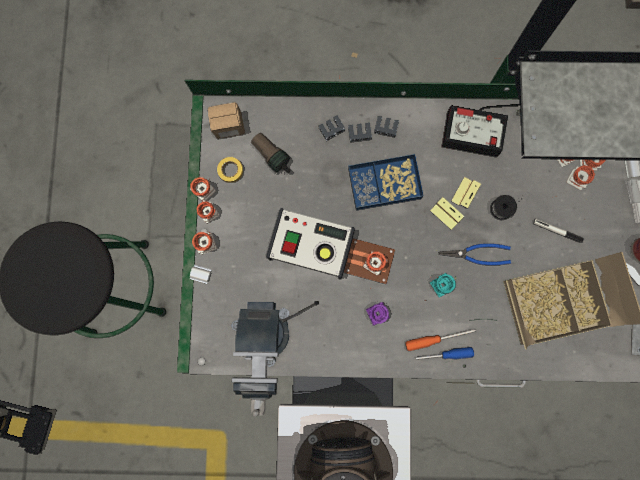

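View pics/scene0.png

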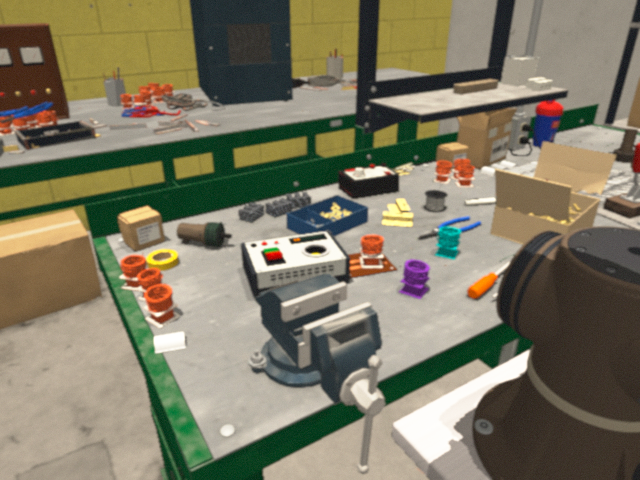

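View pics/wrist0.png

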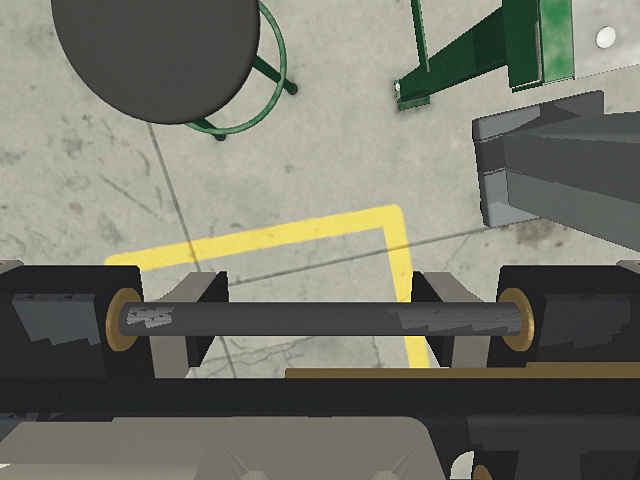

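```bash
cat > h.py <<'E'
from rig import arm
import cv2, numpy as np
def cam(n):
    i=arm.camera_info(n); f=240/np.tan(np.radians(i['fovy']/2))
    K=np.array([[f,0,i['cx']],[0,f,i['cy']],[0,0,1.]]); R=cv2.Rodrigues(np.array(i['rvec']))[0]; t=np.array(i['tvec'])
    return K,R,t
def onz(c,uv,z):
    K,R,t=c; C=-R.T@t; d=R.T@np.linalg.inv(K)@np.array([uv[0],uv[1],1.]); return C+d*(z-C[2])/d[2]
def proj(c,P):
    K,R,t=c; q=K@(R@np.array(P,float)+t); return q[:2]/q[2]
def tri(c1,u1,c2,u2):
    A=[];b=[]
    M=np.zeros((3,3));v=np.zeros(3);L=[]
    for (K,R,t),u in((c1,u1),(c2,u2)):
        C=-R.T@t; d=R.T@np.linalg.inv(K)@np.array([u[0],u[1],1.]); d/=np.linalg.norm(d); P=np.eye(3)-np.outer(d,d); M+=P; v+=P@C;L.append((C,d))
    X=np.linalg.solve(M,v); return X,[np.linalg.norm(np.cross(X-C,d)) for C,d in L]
E
cat > b.py <<'E'
from h import *
for n in("top","scene"):
    c=cam(n); print(n,'campos',(-c[1].T@c[2]).round())
    im=arm.read_camera(n); vis=im.copy()
    for th in("coil_tester","shorted_coil","reset_cap","rocker_red","rocker_green","solenoid_body","plate_mid","well_mouth"):
        try: r=arm.trace(th,n)
        except Exception as e: print(th,e); continue
        for d in r[:4]:
            m=d['mask']; ys,xs=np.nonzero(m)
            print(n,th,round(d['p'],2),np.array(d['extent']).round(1),'cen',xs.mean().round(1),ys.mean().round(1),len(xs))
            np.save(f"pics/{n}_{th}_{r.index(d) if 0 else round(d['p'],2)}.npy",m)
top=cam('top')
for k,u in dict(tester_c=(312,243),coil=(376,262),well=(325,253),red=(288,248),green=(292,237),vise=(257,330),vise_handle=(317,303),gripper=(25,425)).items():
    print(k,[onz(top,u,z).round(0)[:2] for z in (0,60)])
im=cv2.imread('pics/top0.png'); cv2.imwrite('pics/topcrop.png',cv2.resize(im[190:360,220:420],None,fx=4,fy=3.5,interpolation=cv2.INTER_CUBIC)[:600,:800])
im=cv2.imread('pics/scene0.png'); cv2.imwrite('pics/scenecrop.png',cv2.resize(im[210:330,220:420],None,fx=4,fy=4,interpolation=cv2.INTER_CUBIC))
E
python3 b.py
```

```text
top campos [ 337.   12. 1502.]
top coil_tester 0.96 [262.  208.8 397.  284.8] cen 323.6 247.3 5223
top shorted_coil 0.8 [431.8 274.5 454.9 294.5] cen 443.0 284.6 349
top shorted_coil 0.68 [365.1 303.8 387.6 325.5] cen 377.6 313.5 333
top shorted_coil 0.62 [362.8 250.8 386.  276.5] cen 375.0 262.9 383
top reset_cap 0.43 [321.2 250.  331.6 259.5] cen 324.6 253.4 85
top rocker_red 0.82 [285.3 233.8 296.5 254.3] cen 290.3 242.8 219
top rocker_green 0.63 [284.8 234.4 299.5 253.2] cen 290.1 242.8 242
top rocker_green 0.27 [194.7 232.5 213.4 253.9] cen 203.3 242.3 345
top solenoid_body 0.89 [249.5 134.1 289.  174.1] cen 271.1 153.8 789
top solenoid_body 0.61 [188.  178.6 215.3 203. ] cen 201.5 188.6 384
top plate_mid 0.83 [265.9 206.1 392.8 284.6] cen 324.1 247.5 5379
top well_mouth 0.73 [267.3 210.7 395.3 283.3] cen 324.1 247.4 5169
top well_mouth 0.45 [361.4 250.1 387.8 273.8] cen 374.6 262.6 387
scene campos [-187.  481.  506.]
scene coil_tester 0.89 [241.1 231.2 392.4 298. ] cen 300.7 260.7 5149
scene shorted_coil 0.85 [436.1 226.  459.7 258.7] cen 447.2 241.6 644
scene shorted_coil 0.7
[... 434 characters left out ...]
 282.7 260.5] cen 272.0 252.9 205
scene plate_mid 0.8 [240.2 231.1 396.9 295.8] cen 300.6 260.5 5182
scene plate_mid 0.64 [263.2 247.7 280.2 263.2] cen 271.4 253.3 196
scene plate_mid 0.34 [417.7 219.9 481.8 235.7] cen 451.7 225.9 303
scene well_mouth 0.8 [243.  233.3 395.  296.9] cen 300.6 260.7 5286
tester_c [array([544.,  85.]), array([536.,  82.])]
coil [array([498., -76.]), array([492., -73.])]
well [array([519.,  52.]), array([512.,  50.])]
red [array([530., 145.]), array([523., 139.])]
green [array([558., 135.]), array([550., 131.])]
vise [array([326., 215.]), array([326., 207.])]
vise_handle [array([394.,  69.]), array([392.,  67.])]
gripper [array([ 90., 767.]), array([100., 737.])]
```

View pics/topcrop.png

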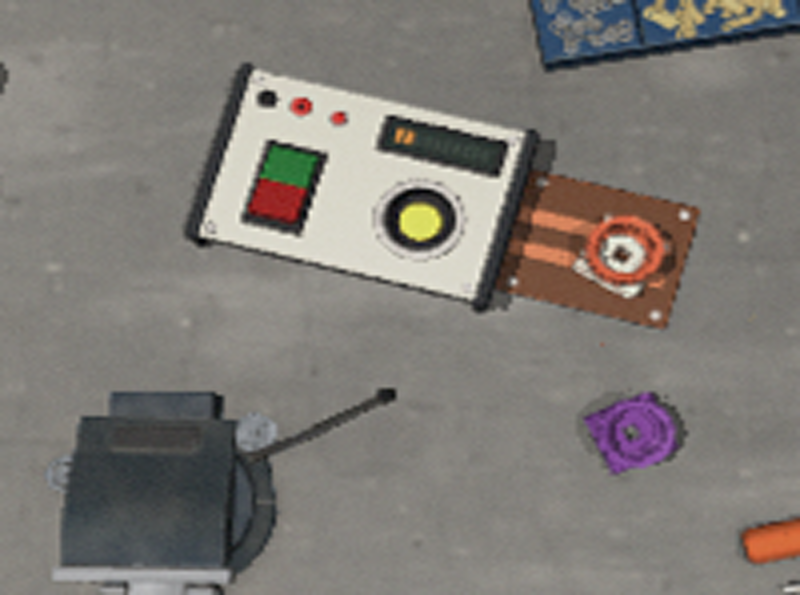

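View pics/scenecrop.png

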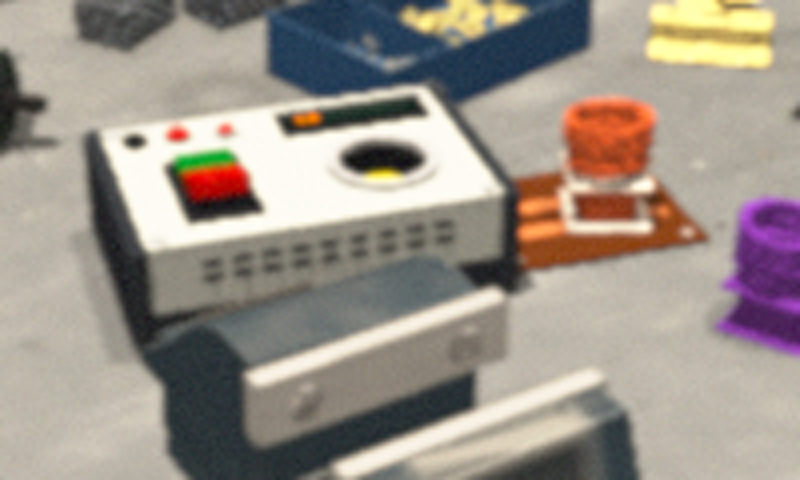

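```bash
cat > c.py <<'E'
from h import *
from scipy.optimize import least_squares
from scipy.spatial.transform import Rotation as Ro
top=cam('top')
obs=[((64,95,60),(281.3,209.1)),((-64,95,60),(268,258)),((-64,-95,60),(341.3,277.7)),((64,-95,60),(353.8,227.7)),((45,-205,3),(394.5,249.1)),((-45,-205,3),(386.3,283.4))]
def T(p,P):
    c,s=np.cos(p[2]),np.sin(p[2]); return np.array([p[0]+c*P[0]-s*P[1],p[1]+s*P[0]+c*P[1],P[2]])
f=lambda p:np.concatenate([proj(top,T(p,P))-u for P,u in obs])
r=least_squares(f,[537,82,-.25]); print(r.x,r.fun.round(1))
p=r.x
def inv(q): c,s=np.cos(p[2]),np.sin(p[2]); d=np.array(q[:2])-p[:2]; return np.array([c*d[0]+s*d[1],-s*d[0]+c*d[1]]).round(1)
for k,u,z in(("well",(325,253.4),46),("rock",(290.3,242.8),72),("coiltop",(376,262),57),('red',(288.9,247.2),70),('green',(291.8,237),75)): 
    X=onz(top,u,z); print(k,X.round(1),inv(X))
s=arm.read_state()
q=s['ee_rot']; R=Ro.from_quat([q[1],q[2],q[3],q[0]]).as_matrix(); print(R.round(3))
c=cam('wrist'); C=-c[1].T@c[2]; print('cam in tool',(R.T@(C-s['eef_pos'])).round(1)); print('cam axes in tool',(R.T@c[1].T).round(3))
sc=cam('scene'); print('proj tester in scene',[proj(sc,T(p,P)).round() for P in((-64,95,60),(64,-95,60),(-64,-95,60))])
# vise
print('vise jaw top', tri(top,(275,378),sc,(380,312)), tri(top,(277,303),sc,(343,281)))
E
python3 c.py
```

```text
[ 5.36061934e+02  8.50484256e+01 -2.38782283e-01] [-1.5 -1.2 -2.3  0.5  0.8  0.6  1.5 -0.5  0.9 -0.1  0.5  0.5]
well [512.5  50.3  46. ] [-14.7 -39.4]
rock [533.6 133.2  72. ] [-13.7  46.3]
coiltop [492.2 -73.1  57. ] [  -5.2 -164. ]
red [523.2 136.5  70. ] [-24.6  46.9]
green [547.3 129.8  75. ] [ 0.3 46.1]
[[ 0.974 -0.226 -0.   ]
 [-0.226 -0.974  0.   ]
 [-0.    -0.    -1.   ]]
cam in tool [  69.6    0.8 -150. ]
cam axes in tool [[ 0.002 -0.965 -0.261]
 [ 1.     0.001  0.001]
 [-0.    -0.261  0.965]]
proj tester in scene [array([254., 274.]), array([331., 229.]), array([353., 257.])]
vise jaw top (array([216.39563822, 146.90282237, 132.59983575]), [np.float64(9.065678533836625), np.float64(9.065678533836666)]) (array([367.38935786, 131.09125217,  99.55624396]), [np.float64(34.087275568638255), np.float64(34.08727556863821)])
```

move_arm([
  [0.03, 0.0357, -0.01, 0, 0, 0, 1],
  [0.03, 0.0357, -0.01, 0, 0, 0, 1],
  [0.03, 0.0357, -0.01, 0, 0, 0, 1],
  [0.03, 0.0357, 0, 0, 0, 0, 1],
  [0.03, 0.0357, 0, 0, 0, 0, 1],
  [0.03, 0.0357, 0, 0, 0, 0, 1],
  [0.03, 0.0357, 0, 0, 0, 0, 1],
])

```text
time_s: 1.75
eef_pos: [301.1, 364.9, 264.9]
ee_rot: [-0.0, 0.994, -0.113, 0.0]
ft_force: [1.5, -0.2, 0.0]
finger_gap: 0.424
```

move_arm([
  [0.03, 0.0357, 0, 0, 0, 0, 1],
  [0.03, 0.0357, 0, 0, 0, 0, 1],
  [0.03, 0.0357, 0, 0, 0, 0, 1],
  [0.03, 0.0357, 0, 0, 0, 0, 1],
  [0.03, 0.0357, 0, 0, 0, 0, 1],
  [0.03, 0.0357, 0, 0, 0, 0, 1],
  [0.03, 0.0357, 0, 0, 0, 0, 1],
])

```text
time_s: 2.45
eef_pos: [449.2, 74.0, 265.1]
ee_rot: [-0.0, 0.994, -0.113, 0.001]
ft_force: [0.7, 0.9, 0.9]
finger_gap: 0.002
```

move_arm([
  [0, 0, 0, 0, 0, 0, 1],
  [0, 0, 0, 0, 0, 0, 1],
  [0, 0, 0, 0, 0, 0, 1],
])

```text
time_s: 2.75
eef_pos: [448.5, 76.1, 264.6]
ee_rot: [-0.0, 0.994, -0.114, 0.0]
ft_force: [-0.6, 0.6, -0.0]
finger_gap: 0.005
```

```bash
cat > w.py <<'E'
import sys
from h import *
n=sys.argv[1]
s=arm.read_state(); print(s['time_s'],s['joints'].round(2),s['eef_pos'].round(1),s['ee_rot'].round(4),s['ft_force'].round(1),s['finger_gap'])
for c in sys.argv[2:] or ['wrist']:
    k=cam(c); np.savez(f'pics/{c}{n}.npz',K=k[0],R=k[1],t=k[2])
    cv2.imwrite(f'pics/{c}{n}.png',arm.read_camera(c))
E
python3 w.py 1
```

```text
2.75 [ 0.6  -0.03 -0.4  -0.   -1.21  0.74] [448.5  76.1 264.6] [-1.000e-04  9.935e-01 -1.136e-01  1.000e-04] [-0.6  0.6 -0. ] 0.0048344746090001655
```

View pics/wrist1.png

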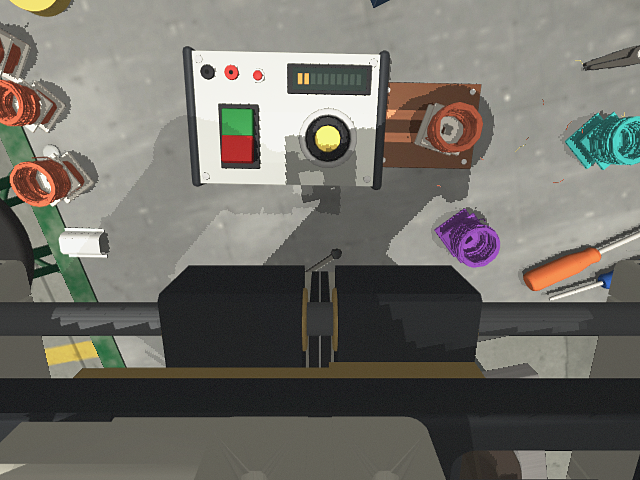

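```bash
python3 -c "
import cv2
im=cv2.imread('pics/wrist1.png'); cv2.imwrite('pics/w1a.png',cv2.resize(im[35:200,175:395],None,fx=3.6,fy=3.6,interpolation=cv2.INTER_CUBIC)); cv2.imwrite('pics/w1b.png',cv2.resize(im[60:200,370:500],None,fx=4,fy=4,interpolation=cv2.INTER_CUBIC))"
```

```text
(no output)
```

View pics/w1a.png

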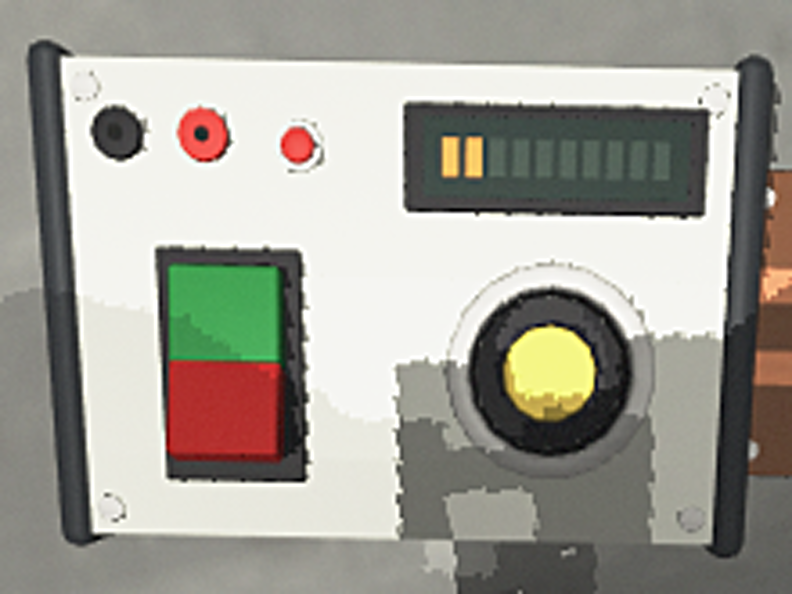

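View pics/w1b.png

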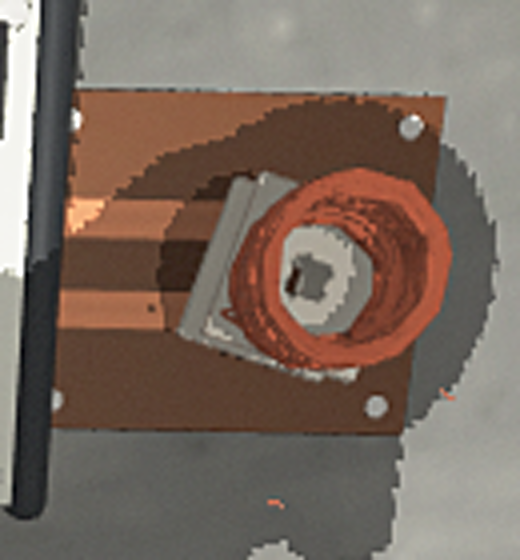

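```bash
cat > d.py <<'E'
from h import *
from scipy.optimize import least_squares
def load(n): z=np.load(f'pics/{n}.npz'); return z['K'],z['R'],z['t']
top=cam('top'); w=load('wrist1')
obsT=[((64,95,60),(281.3,209.1)),((-64,95,60),(268,258)),((-64,-95,60),(341.3,277.7)),((64,-95,60),(353.8,227.7)),((45,-205,3),(394.5,249.1)),((-45,-205,3),(386.3,283.4))]
obsW=[((64,95,60),(182.8,47.5)),((-64,95,60),(193.1,185.8)),((64,-95,60),(389.4,51.7)),((-64,-95,60),(381.1,189.4)),((45,-205,3),(481.8,84.5)),((-45,-205,3),(471.3,169))]
def T(p,P):
    c,s=np.cos(p[2]),np.sin(p[2]); return np.array([p[0]+c*P[0]-s*P[1],p[1]+s*P[0]+c*P[1],P[2]])
def inv(p,q): c,s=np.cos(p[2]),np.sin(p[2]); d=np.array(q[:2])-p[:2]; return np.array([c*d[0]+s*d[1],-s*d[0]+c*d[1]]).round(1)
for nm,cc,ob in(('top',top,obsT),('wrist',w,obsW)):
    r=least_squares(lambda p:np.concatenate([proj(cc,T(p,P))-u for P,u in ob]),[537,82,-.25]); print(nm,r.x.round(3),r.fun.round(1))
p=r.x
a=lambda x,y:(x/3.6+175,y/3.6+35)
b=lambda x,y:(x/4+370,y/4+60)
for k,u,z in(("cap",a(549,373),46),("bezel",a(551,369),62),("frame TL",a(157,248),58),("frame BR",a(305,480),58),("frame BL",a(167,480),58),("pivot",a(223,362),72),('redfar',a(222,460),76),('redmid',a(223,410),75),('coil top',b(341,268),57),('coil hole',b(312,278),25),('footcornerN',b(238,180),25),('footcornerS',b(182,335),25),('footbotS',b(355,380),3)):
    X=onz(w,u,z); print(k,np.round(u,1),X.round(1),inv(p,X))
print('tri cap',tri(top,(324.8,253.6),w,a(549,373)))
print('tri coil',tri(top,(376.3,261.5),w,b(341,268)))
print('tri pivot',tri(top,(290.3,242.5),w,a(223,362)))
E
python3 d.py
```

```text
top [ 5.36062e+02  8.50480e+01 -2.39000e-01] [-1.5 -1.2 -2.3  0.5  0.8  0.6  1.5 -0.5  0.9 -0.1  0.5  0.5]
wrist [ 5.37172e+02  8.65720e+01 -2.44000e-01] [-1.9 -1.4 -1.4  2.1  2.  -1.5  1.2  1.9  0.2 -0.2 -0.1  0.2]
cap [327.5 138.6] [513.9  51.8  46. ] [-14.2 -39.4]
bezel [328.1 137.5] [514.9  51.4  62. ] [-13.2 -39.6]
frame TL [218.6 103.9] [567.8 145.2  58. ] [15.6 64.3]
frame BR [259.7 168.3] [501.3 123.4  58. ] [-43.7  27.1]
frame BL [221.4 168.3] [509.8 160.3  58. ] [-44.4  64.9]
pivot [236.9 135.6] [535.5 133.5  72. ] [-12.9  45.1]
redfar [236.7 162.8] [511.8 139.8  76. ] [-37.5  45.5]
redmid [236.9 148.9] [523.9 136.2  75. ] [-24.9  45. ]
coil top [455.2 127. ] [496.9 -70.   57. ] [  -1.2 -161.7]
coil hole [448.  129.5] [494.4 -73.9  25. ] [  -2.7 -166. ]
footcornerN [429.5 105. ] [522.8 -58.5  25. ] [  21.1 -144.2]
footcornerS [415.5 143.8] [487.7 -38.4  25. ] [ -17.8 -133.2]
footbotS [458.8 155. ] [463.  -89.6   3. ] [ -29.5 -188.9]
tri cap (array([513.82307267,  51.30614507,  30.21844242]), [np.float64(0.13608328842861792), np.float64(0.1360832884286233)])
tri coil (array([495.57411637, -75.00124893,  42.36061082]), [np.float64(0.6550048395584569), np.float64(0.6550048395583397)])
tri pivot (array([535.2085037 , 133.7773184 ,  69.25720791]), [np.float64(0.5343313071866291), np.float64(0.534331307186523)])
```

move_arm([
  [0.0138, -0.0191, 0.02, 0, 0, 0.9, 1],
  [0.0138, -0.0191, 0.04, 0, 0, 0, 1],
  [0.0138, -0.0191, 0.04, 0, 0, 0, 1],
  [0.0138, -0.0191, 0.04, 0, 0, 0, 1],
  [0, 0, 0.02, 0, 0, 0, 1],
  [0, 0, 0, 0, 0, 0, 1],
  [0, 0, 0, 0, 0, 0, 1],
])

```text
time_s: 3.5
eef_pos: [520.2, 138.0, 105.0]
ee_rot: [0.0, 0.993, -0.12, -0.0]
ft_force: [0.2, 0.8, 1.1]
finger_gap: 0.005
```

```bash
python3 w.py 2 wrist scene
```

```text
3.5 [ 0.62  0.26 -0.46  0.   -0.85  0.71] [520.2 138.  105. ] [ 3.000e-04  9.927e-01 -1.203e-01 -1.000e-04] [0.2 0.8 1.1] 0.005164546426815746
```

View pics/wrist2.png

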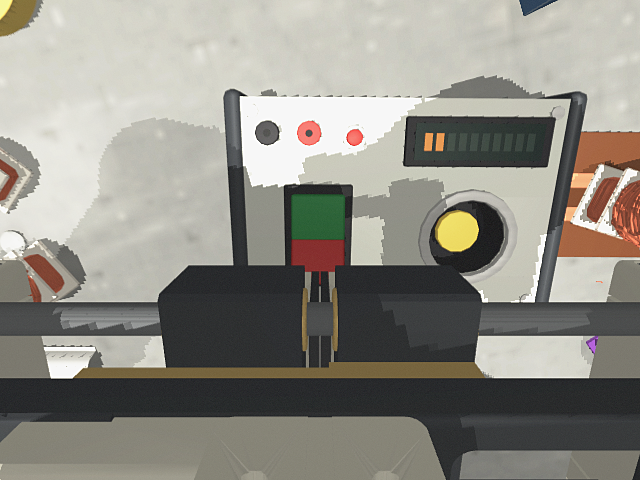

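View pics/scene2.png

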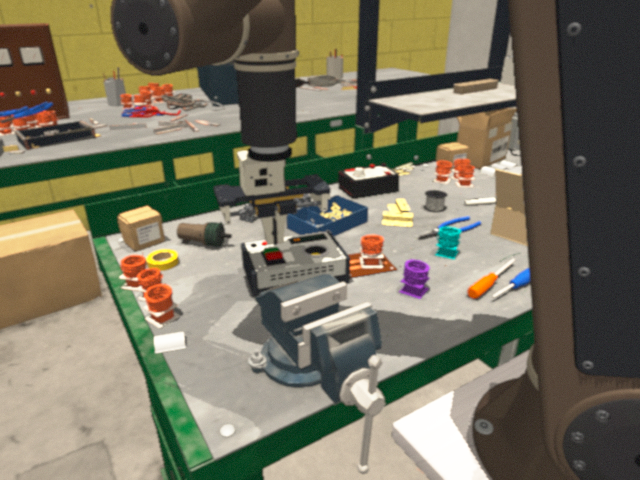

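```bash
python3 -c "
import cv2
im=cv2.imread('pics/scene2.png'); cv2.imwrite('pics/s2a.png',cv2.resize(im[150:290,200:360],None,fx=4.2,fy=4.2,interpolation=cv2.INTER_CUBIC))"
```

```text
(no output)
```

View pics/s2a.png

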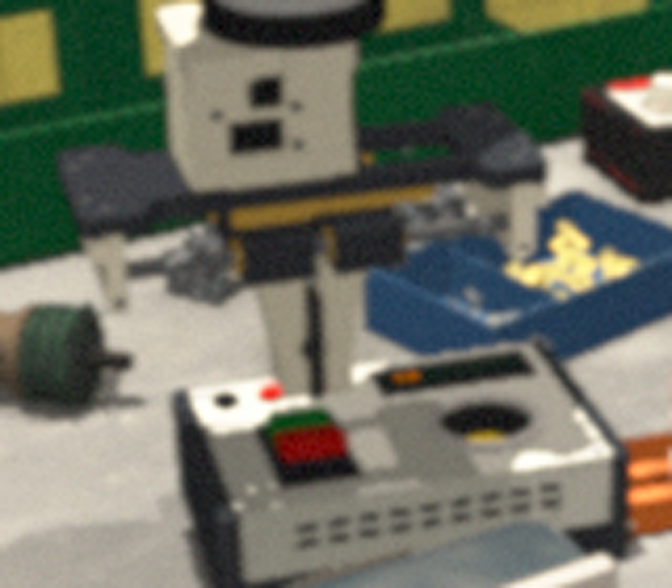

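move_arm([
  [0, 0, 0.012, 0, 0, 0, 1],
  [0, 0, 0.006, 0, 0, 0, 1],
  [0, 0, 0.002, 0, 0, 0, 1],
  [0, 0, 0.002, 0, 0, 0, 1],
  [0, 0, 0.002, 0, 0, 0, 1],
])

```text
time_s: 4.1
eef_pos: [520.5, 136.8, 80.6]
ee_rot: [-0.0, 0.993, -0.122, 0.0]
ft_force: [-0.2, 0.2, -0.4]
finger_gap: 0.005
```

```bash
python3 -c "
from h import *
print(proj(cam('scene'),(520,138,97)))"
```

```text
[274.50454582 242.89561126]
```

move_arm([
  [0, 0, 0.002, 0, 0, 0, 1],
  [0, 0, 0.0015, 0, 0, 0, 1],
])

```text
time_s: 4.3
eef_pos: [520.7, 136.9, 77.0]
ee_rot: [-0.0, 0.993, -0.121, 0.0]
ft_force: [-2.3, 0.3, 9.5]
finger_gap: -0.0
```

```bash
python3 w.py 3 wrist scene; python3 -c "
import cv2,numpy as np
im=cv2.imread('pics/scene3.png'); a=cv2.resize(im[200:290,230:360],None,fx=4,fy=4,interpolation=cv2.INTER_CUBIC)
im=cv2.imread('pics/wrist3.png'); b=cv2.resize(im[120:280,200:400],None,fx=2.6,fy=2.6,interpolation=cv2.INTER_CUBIC)[:,:520]
b=cv2.resize(b,(280,224)); c=np.zeros((600,520,3),np.uint8); c[:360,:520]=a; c[370:594,:280]=b; cv2.imwrite('pics/m3.png',c)"
```

```text
4.3 [ 0.62  0.29 -0.49  0.   -0.79  0.71] [520.7 136.9  77. ] [-0.000e+00  9.926e-01 -1.215e-01  2.000e-04] [-2.3  0.3  9.5] -0.00026377438266903647
```

View pics/m3.png

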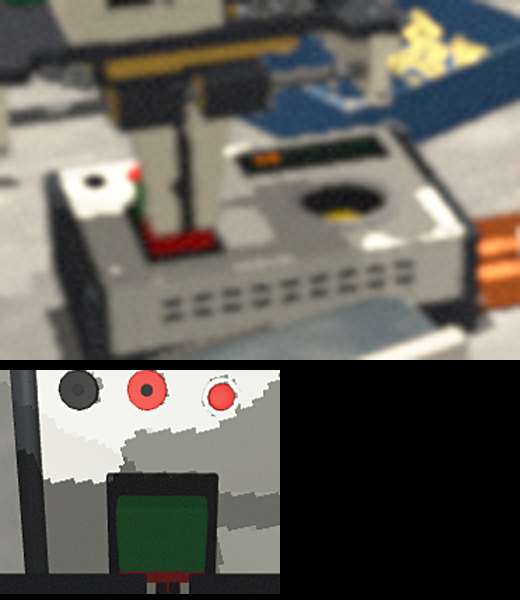

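move_arm([
  [0, 0, -0.01, 0, 0, 0, 1],
  [0, 0, -0.04, 0, 0, 0, 1],
  [-0.025, 0.0225, -0.035, 0, 0, 0, 1],
  [-0.025, 0.0225, -0.035, 0, 0, 0, 1],
  [-0.02, 0.0345, -0.03, 0, 0, 0, 1],
  [0, 0.04, 0, 0, 0, 0, 1],
  [0, 0, 0, 0, 0, 0, 1],
  [0, 0, 0, 0, 0, 0, 1],
])

```text
time_s: 5.2
eef_pos: [423.7, 37.3, 228.1]
ee_rot: [-0.001, 0.993, -0.122, 0.001]
ft_force: [1.5, -0.3, -0.1]
finger_gap: 0.004
```

```bash
python3 w.py 4 wrist
```

```text
5.2 [ 0.56 -0.06 -0.51  0.   -1.12  0.77] [423.7  37.3 228.1] [-7.000e-04  9.925e-01 -1.222e-01  9.000e-04] [ 1.5 -0.3 -0.1] 0.00413896956086548
```

View pics/wrist4.png

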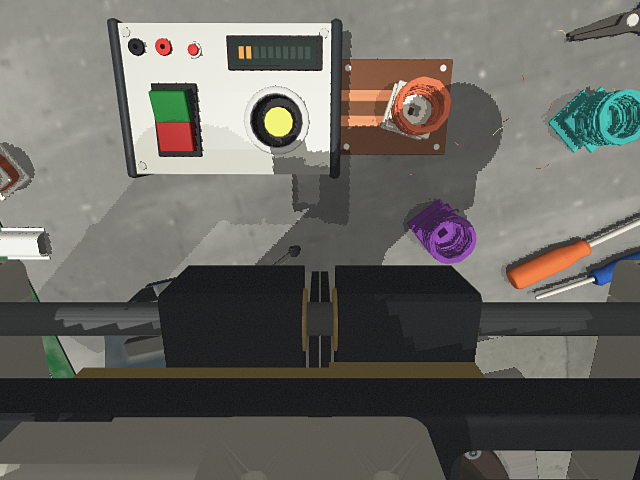

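```bash
python3 -c "
import cv2
im=cv2.imread('pics/wrist4.png'); cv2.imwrite('pics/w4a.png',cv2.resize(im[50:170,340:480],None,fx=5,fy=5,interpolation=cv2.INTER_CUBIC))"
```

```text
(no output)
```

View pics/w4a.png

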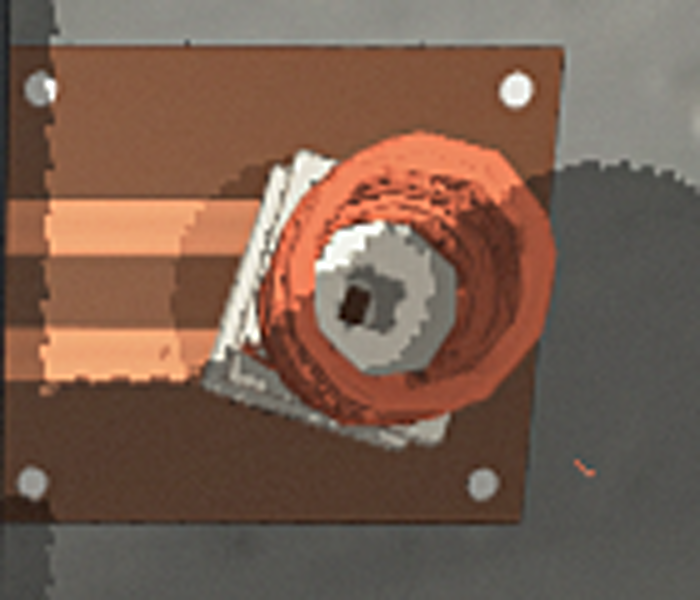

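```bash
cat > e.py <<'E'
from d import *
print('----')
w=load('wrist4'); p=np.array([537.2,86.6,-.244]); b=lambda x,y:(x/5+340,y/5+50)
for k,u,z in(('plateTR',b(563,46),3),('plateBR',b(521,521),3),('botSL',b(205,385),3),('botSR',b(402,448),3),('botNL',b(272,165),3),('topSL',b(232,350),28),('topSR',b(448,432),28),('topNL',b(305,150),28),('rim',b(415,278),60),('hole',b(376,300),28),('holebottom',b(352,305),3),('purple top',(449,237),57)):
    X=onz(w,u,z); print(k,X.round(1),inv(p,X))
E
python3 e.py | sed -n '/----/,$p'
```

```text
----
plateTR [ 531.7 -122.3    3. ] [  45.2 -204.1]
plateBR [ 445.1 -100.9    3. ] [ -44.1 -204.2]
botSL [487.  -43.1   3. ] [ -17.4 -138. ]
botSR [465.3 -79.6   3. ] [ -29.6 -178.6]
botNL [524.3 -64.    3. ] [  23.8 -149.2]
topSL [492.2 -45.1  28. ] [ -11.9 -138.7]
topSR [467.8 -81.9  28. ] [ -26.6 -180.3]
topNL [523.1 -64.7  28. ] [  22.9 -150.2]
rim [496.  -71.4  60. ] [  -1.8 -163.2]
hole [494.4 -72.8  28. ] [  -3. -165.]
holebottom [494.9 -74.6   3. ] [  -2.1 -166.6]
purple top [375.6 -76.4  57. ] [-117.5 -197.2]
```

move_arm([
  [0.0256, 0.0377, 0, 0, 0, 0, 1],
  [0.0257, 0.0377, 0, 0, 0, 0, 1],
  [0, 0, 0.04, 0, 0, 8.3, 1],
  [0, 0, 0.04, 0, 0, 8.3, 1],
  [0, 0, 0.04, 0, 0, 0, 1],
  [0, 0, 0.028, 0, 0, 0, 1],
  [0, 0, 0, 0, 0, 0, 1],
  [0, 0, 0, 0, 0, 0, 1],
])

```text
time_s: 6.05
eef_pos: [455.8, -47.4, 79.0]
ee_rot: [0.001, 0.965, -0.263, -0.001]
ft_force: [0.8, 0.5, 0.5]
finger_gap: 0.006
```

```bash
python3 w.py 5 wrist
```

```text
6.05 [ 0.33  0.17 -0.66  0.   -0.74  0.71] [455.8 -47.4  79. ] [ 7.000e-04  9.648e-01 -2.629e-01 -7.000e-04] [0.8 0.5 0.5] 0.006178836800242235
```

View pics/wrist5.png

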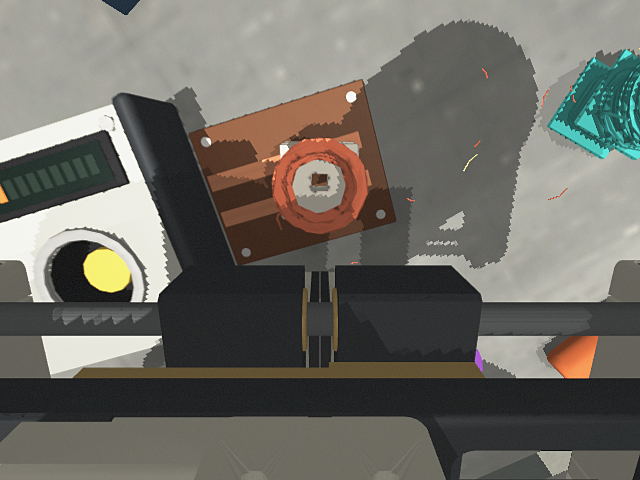

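```bash
python3 -c "
from h import *
c=cam('scene')
for z in (97,140,155,165,175): print(z,proj(c,(541.8,225,z)).round(1),proj(c,(498,51,z)).round(1), proj(c,(520,138,z)).round(1))"
```

```text
97 [225.8 250.1] [320.8 236.1] [274.5 242.9]
140 [223.5 228.6] [320.8 215.3] [273.4 221.8]
155 [222.7 220.8] [320.8 207.9] [273.  214.2]
165 [222.2 215.6] [320.8 202.8] [272.8 209. ]
175 [221.6 210.3] [320.8 197.7] [272.5 203.8]
```

move_arm([
  [0, 0, 0.03, 0, 0, 0, 1],
  [0, 0, 0.025, 0, 0, 0, 1],
  [0, 0, 0, 0, 8, 0, 1],
  [0, 0, 0, 0, 0, 0, 1],
])

```text
time_s: 6.5
eef_pos: [454.5, -57.3, 24.7]
ee_rot: [0.021, 0.963, -0.266, 0.042]
ft_force: [-1.1, -1.1, 0.2]
finger_gap: 0.004
```

```bash
python3 w.py 6 wrist
```

```text
6.5 [ 0.37  0.23 -0.85  0.2  -0.45  0.48] [454.5 -57.3  24.7] [ 0.0214  0.9627 -0.2663  0.0424] [-1.1 -1.1  0.2] 0.004200581363201225
```

View pics/wrist6.png

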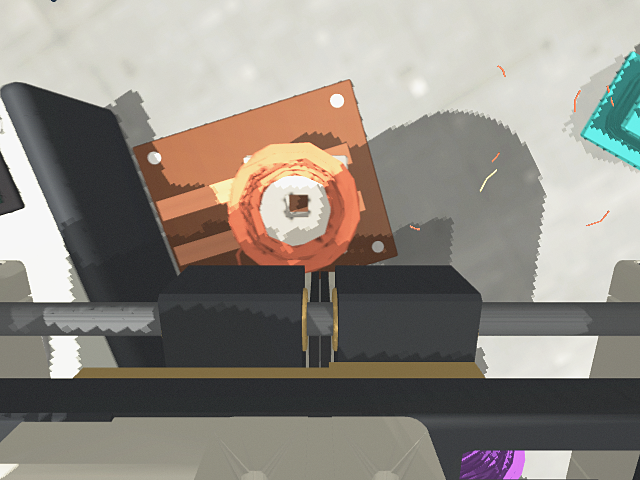

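```bash
cat > pl.py <<'E'
import sys
from h import *
from scipy.spatial.transform import Rotation as Ro
def st():
    s=arm.read_state(); q=s['ee_rot']; return s['eef_pos'],Ro.from_quat([q[1],q[2],q[3],q[0]]),s
def need(tp,yaw,tilt):
    P,R,s=st()
    Rt=Ro.from_euler('z',yaw)*Ro.from_euler('x',np.pi)*Ro.from_euler('y',tilt,degrees=True)
    return (R.inv().apply(np.array(tp)-P)).round(1), (R.inv()*Rt).as_rotvec(degrees=True).round(2)
if __name__=='__main__':
    P,R,s=st(); print(P.round(1)); print(R.as_matrix().round(3))
    a=[float(v) for v in sys.argv[1:]]
    print('need shift mm, rot deg',need(a[:3],a[3],a[4]))
E
python3 pl.py 455.2 -48.3 24 -.534 8
```

```text
[456.3 -56.4  25.7]
[[ 0.856 -0.512  0.071]
 [-0.509 -0.859 -0.061]
 [ 0.092  0.016 -0.996]]
need shift mm, rot deg (array([-5.2, -6.4,  1.1]), array([ 0.93,  2.7 , -0.1 ]))
```

move_arm([
  [-0.0026, -0.0032, 0.0005, 0.45, 1.35, 0, 1],
  [-0.0026, -0.0032, 0.0005, 0.45, 1.35, 0, 1],
  [0, 0, 0, 0, 0, 0, 1],
])

```text
time_s: 6.85
eef_pos: [457.9, -47.7, 25.1]
ee_rot: [0.017, 0.962, -0.265, 0.069]
ft_force: [-1.0, -0.8, -0.3]
finger_gap: 0.004
```

```bash
python3 pl.py 455.2 -48.3 24 -.534 8
```

```text
[457.9 -47.7  25.1]
[[ 0.85  -0.512  0.123]
 [-0.507 -0.859 -0.07 ]
 [ 0.142 -0.003 -0.99 ]]
need shift mm, rot deg (array([-2.1,  1.9,  0.8]), array([-0.15, -0.15, -0.19]))
```

move_arm([
  [0.0079, 0.001, 0.0015, 0, 0, 0, 1],
  [0.0079, 0.001, 0.0015, 0, 0, 0, 1],
  [0.0079, 0, 0.0011, 0, 0, 0, 1],
  [0.0079, 0, 0.0011, 0, 0, 0, 1],
])

```text
time_s: 7.25
eef_pos: [483.8, -67.0, 22.7]
ee_rot: [0.018, 0.961, -0.266, 0.068]
ft_force: [-1.5, 1.6, 1.7]
finger_gap: 0.004
```

```bash
python3 w.py 7 wrist;  python3 pl.py 543.9 -100.7 24 -.534 8
```

```text
7.25 [ 0.34  0.25 -0.87  0.29 -0.38  0.42] [483.8 -67.   22.7] [ 0.0183  0.9615 -0.2659  0.0675] [-1.5  1.6  1.7] 0.003930988460577721
[484.8 -67.   22.7]
[[ 0.85  -0.513  0.121]
 [-0.508 -0.858 -0.071]
 [ 0.14  -0.001 -0.99 ]]
need shift mm, rot deg (array([67.5, -1.4,  8.2]), array([-0.01, -0.05, -0.3 ]))
```

View pics/wrist7.png

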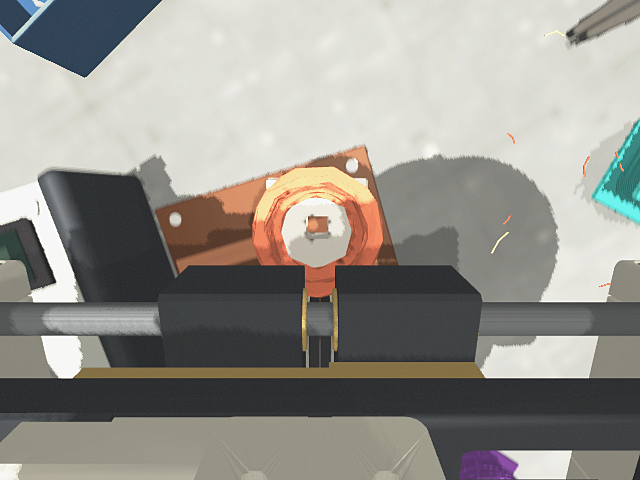

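move_arm([
  [0.0074, -0.003, 0.001, 0, 0, 0, 1],
  [0.0074, -0.003, 0.0005, 0, 0, 0, 1],
])

```text
time_s: 7.5
eef_pos: [498.7, -69.3, 22.9]
ee_rot: [0.019, 0.962, -0.266, 0.067]
ft_force: [-0.5, 0.3, 0.6]
finger_gap: 0.006
```

```bash
python3 w.py 8 wrist;  python3 pl.py 543.9 -100.7 24 -.534 8
```

```text
7.5 [ 0.32  0.27 -0.83  0.28 -0.39  0.46] [498.7 -69.3  22.9] [ 0.0186  0.9615 -0.2657  0.0671] [-0.5  0.3  0.6] 0.005502443625119297
[500.6 -68.8  23.3]
[[ 0.85  -0.513  0.121]
 [-0.508 -0.859 -0.071]
 [ 0.14  -0.001 -0.99 ]]
need shift mm, rot deg (array([53.1,  5.2,  6.8]), array([-0.02, -0.06, -0.25]))
```

View pics/wrist8.png

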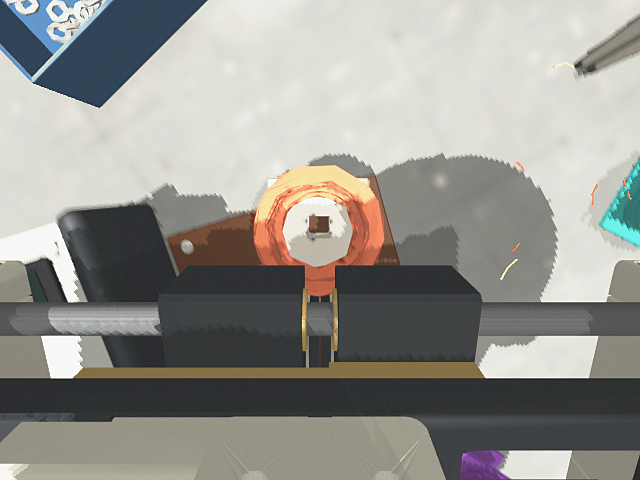

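move_arm([
  [0.0077, -0.0015, 0.001, 0, 0, 0, 1],
  [0.0077, -0.0015, 0.001, 0, 0, 0, 1],
  [0.0077, -0.0015, 0.001, 0, 0, 0, 1],
  [0.0077, -0.0015, 0.001, 0, 0, 0, 1],
])

```text
time_s: 7.95
eef_pos: [529.0, -79.8, 23.5]
ee_rot: [0.018, 0.962, -0.266, 0.068]
ft_force: [-0.1, 1.1, -0.6]
finger_gap: 0.004
```

```bash
python3 w.py 9 wrist;  python3 pl.py 543.9 -100.7 24 -.534 8
```

```text
7.95 [ 0.28  0.31 -0.75  0.25 -0.42  0.53] [529.  -79.8  23.5] [ 0.0183  0.9616 -0.2655  0.0676] [-0.1  1.1 -0.6] 0.004006571708574671
[530.4 -79.8  23.7]
[[ 0.85  -0.513  0.121]
 [-0.508 -0.858 -0.071]
 [ 0.141 -0.001 -0.99 ]]
need shift mm, rot deg (array([22.1, 11. ,  2.8]), array([-0.03, -0.08, -0.26]))
```

View pics/wrist9.png

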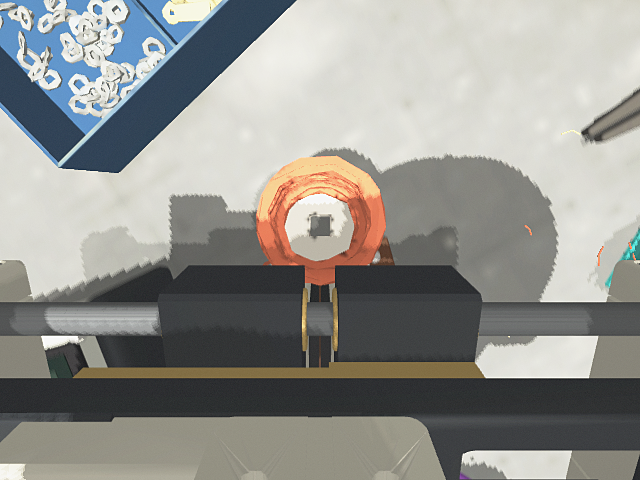

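move_arm([
  [0.0079, 0, 0.0011, 0, 0, 0, 1],
  [0.0079, 0, 0.0011, 0, 0, 0, 1],
  [0.0069, 0, 0.001, 0, 0, 0, 1],
  [0, 0, 0, 0, 0, 0, 1],
])

```text
time_s: 8.4
eef_pos: [549.0, -91.8, 23.6]
ee_rot: [0.018, 0.961, -0.266, 0.068]
ft_force: [-1.1, 1.1, -0.6]
finger_gap: 0.005
```

move_arm([
  [-0.01, 0, -0.0014, 0, 0, 0, 1],
  [-0.03, 0, -0.0042, 0, 0, 0, 1],
  [-0.02, 0, -0.0028, 0, 0, 0, 1],
  [0, 0, -0.04, 0, 0, 0, 1],
  [0, 0, -0.05, 0, -8, 0, 1],
  [0, 0, -0.04, 0, 0, 0, 1],
  [0, 0, 0, 0, 0, 0, 1],
])

```text
time_s: 9.1
eef_pos: [490.1, -58.1, 141.1]
ee_rot: [0.01, 0.962, -0.27, 0.029]
ft_force: [0.8, 0.3, 0.5]
finger_gap: -0.0
```

```bash
python3 w.py 10 wrist scene
```

```text
9.1 [ 0.32  0.11 -0.58  0.07 -0.84  0.66] [490.1 -58.1 141.1] [ 0.0103  0.9624 -0.27    0.0287] [0.8 0.3 0.5] -0.00026036749146918133
```

View pics/wrist10.png

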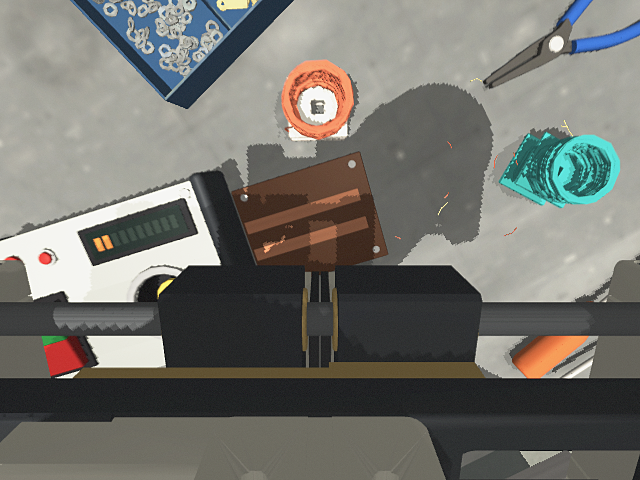

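View pics/scene10.png

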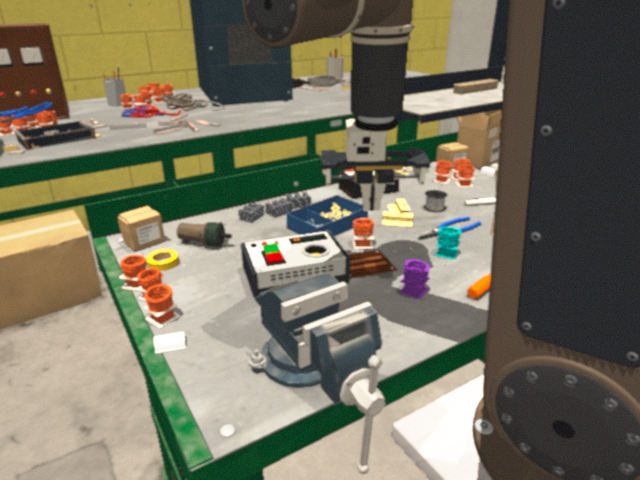

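```bash
python3 -c "
import cv2
im=cv2.imread('pics/wrist10.png'); cv2.imwrite('pics/w10a.png',cv2.resize(im[50:200,220:380],None,fx=4,fy=4,interpolation=cv2.INTER_CUBIC))"
```

```text
(no output)
```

View pics/w10a.png

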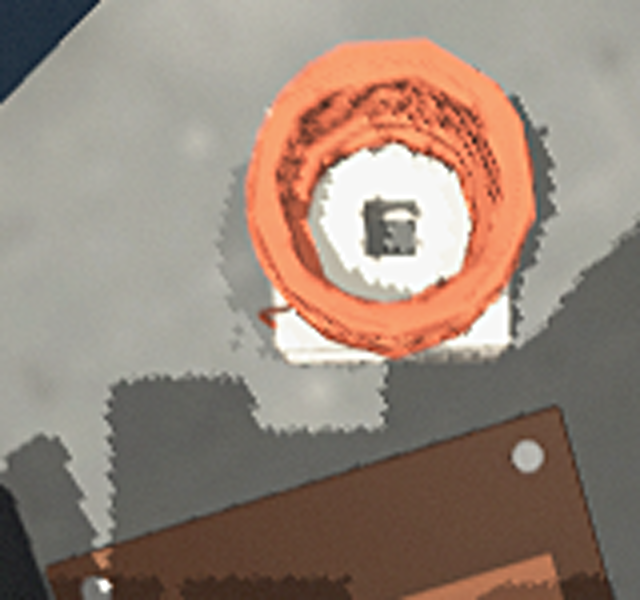

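```bash
python3 pl.py 501.7 1.1 130 -.244 0
```

```text
[486.8 -58.8 136.6]
[[ 0.853 -0.521  0.043]
 [-0.52  -0.854 -0.036]
 [ 0.055  0.009 -0.998]]
need shift mm, rot deg (array([-18.8, -59. ,   5. ]), array([  0.99,  -3.08, -17.39]))
```

move_arm([
  [-0.0047, -0.0148, 0, 0.25, -0.77, -4.35, 0],
  [-0.0047, -0.0148, 0, 0.25, -0.77, -4.35, 0],
  [-0.0047, -0.0148, 0, 0.25, -0.77, -4.35, 0],
  [-0.0047, -0.0148, 0.005, 0.25, -0.77, -4.35, 0],
  [0, 0, 0, 0, 0, 0, 0],
  [0, 0, 0, 0, 0, 0, 0],
])

```text
time_s: 9.8
eef_pos: [493.7, 1.9, 128.4]
ee_rot: [0.001, 0.993, -0.122, -0.002]
ft_force: [-0.7, 0.0, -0.4]
finger_gap: 0.49
```

```bash
python3 pl.py 501.7 1.1 130 -.244 0
```

```text
[493.7   1.9 128.4]
[[ 0.97  -0.242 -0.005]
 [-0.242 -0.97  -0.002]
 [-0.004  0.003 -1.   ]]
need shift mm, rot deg (array([ 8. , -1.2, -1.7]), array([ 0.17,  0.24, -0.04]))
```

move_arm([
  [0.004, -0.0006, -0.001, 0.1, 0.1, 0, 0],
  [0.004, -0.0006, -0.0007, 0.1, 0.1, 0, 0],
  [0, 0, 0, 0, 0, 0, 0],
  [0, 0, 0, 0, 0, 0, 0],
  [0, 0, 0, 0, 0, 0, 0],
  [0, 0, 0, 0, 0, 0, 0],
  [0, 0, 0, 0, 0, 0, 0],
])

```text
time_s: 10.5
eef_pos: [502.8, 1.4, 131.2]
ee_rot: [-0.001, 0.993, -0.122, 0.001]
ft_force: [0.0, 0.7, -0.4]
finger_gap: 0.997
```

```bash
python3 pl.py 501.7 1.1 130 -.244 0; python3 w.py 11 wrist scene;  python3 -c "
import cv2
im=cv2.imread('pics/scene11.png'); cv2.imwrite('pics/s11a.png',cv2.resize(im[130:290,230:430],None,fx=4,fy=3.75,interpolation=cv2.INTER_CUBIC))"
```

```text
[502.8   1.4 131.2]
[[ 0.97  -0.241  0.002]
 [-0.241 -0.97   0.002]
 [ 0.001 -0.002 -1.   ]]
need shift mm, rot deg (array([-1. ,  0.5,  1.2]), array([-0.13, -0.06,  0.01]))
10.5 [ 0.39  0.17 -0.5  -0.   -0.89  0.93] [502.8   1.4 131.2] [-1.100e-03  9.926e-01 -1.216e-01  7.000e-04] [ 0.   0.7 -0.4] 0.9973372031161887
```

View pics/wrist11.png

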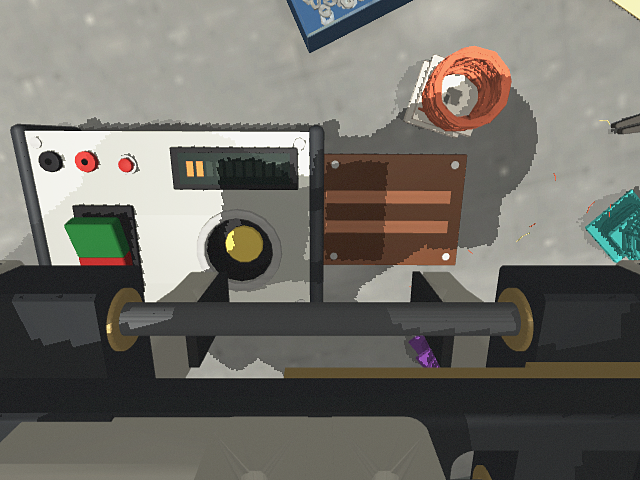

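View pics/s11a.png

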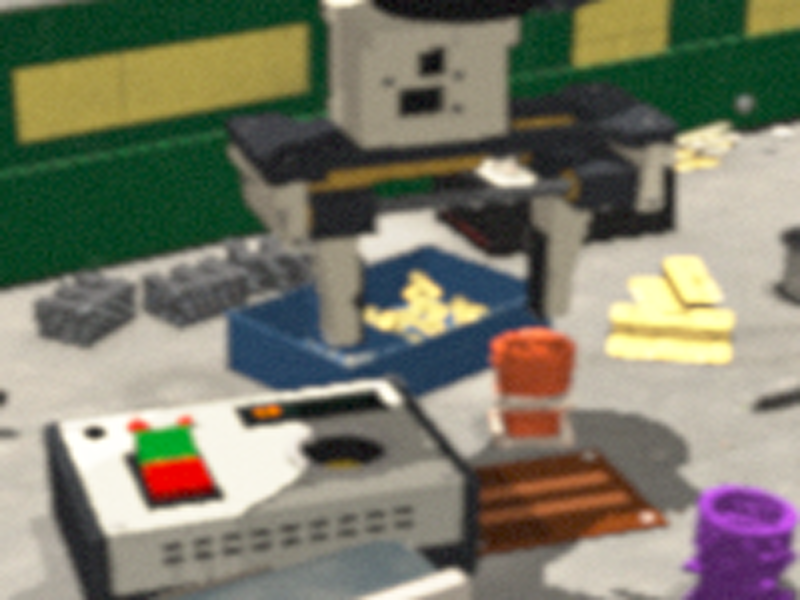

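```bash
python3 -c "
from h import *
c=cam('scene')
for r in (44,48,52,56,60,65): 
  for x in (-9.5,9.5):
    print(r,x,((proj(c,(502.8+.241*r+.97*x,1.4+.97*r-.241*x,123.2))-[230,130])*[4,3.75]).round(1))
for n in ('wrist',):
  w=cam(n)
  for r in (44,50,56,60,65): print(r,[proj(w,(502.8+.241*r+.97*x,1.4+.97*r-.241*x,123.2)).round(1) for x in(-9.5,9.5)])
"
```

```text
44 -9.5 [364.6 344.1]
44 9.5 [352.2 329.2]
48 -9.5 [356.5 345.2]
48 9.5 [344.3 330.2]
52 -9.5 [348.4 346.3]
52 9.5 [336.3 331.2]
56 -9.5 [340.3 347.4]
56 9.5 [328.3 332.3]
60 -9.5 [332.2 348.5]
60 9.5 [320.3 333.3]
65 -9.5 [321.9 349.8]
65 9.5 [310.2 334.6]
44 [array([226.9, 306.6]), array([224.3, 269.9])]
50 [array([214.6, 306.5]), array([211.6, 269.8])]
56 [array([202.3, 306.5]), array([198.9, 269.8])]
60 [array([194.1, 306.5]), array([190.4, 269.8])]
65 [array([183.8, 306.5]), array([179.9, 269.8])]
```

move_arm([
  [-0.001, 0.0015, 0.02, 0, 0, 0, 0],
  [0, 0, 0.025, 0, 0, 0, 0],
  [0, 0, 0.01, 0, 0, 0, 0],
  [0, 0, 0, 0, 0, 0, 0],
])

```text
time_s: 11.0
eef_pos: [500.7, -0.0, 75.0]
ee_rot: [-0.0, 0.993, -0.122, -0.001]
ft_force: [1.0, -0.5, 0.3]
finger_gap: 0.998
```

```bash
python3 pl.py 501.5 0.2 70 -.244 0; python3 w.py 12 wrist scene;  python3 -c "
import cv2
im=cv2.imread('pics/scene12.png'); cv2.imwrite('pics/s12a.png',cv2.resize(im[180:290,230:400],None,fx=4,fy=4,interpolation=cv2.INTER_CUBIC))"
```

```text
[500.7  -0.   75. ]
[[ 0.97  -0.241 -0.001]
 [-0.241 -0.97   0.001]
 [-0.001 -0.    -1.   ]]
need shift mm, rot deg (array([ 0.7, -0.4,  5. ]), array([-0.02,  0.09,  0.02]))
11.0 [ 0.39  0.24 -0.57 -0.   -0.76  0.94] [500.7  -0.   75. ] [-3.000e-04  9.926e-01 -1.216e-01 -7.000e-04] [ 1.  -0.5  0.3] 0.9982061409733927
```

View pics/wrist12.png

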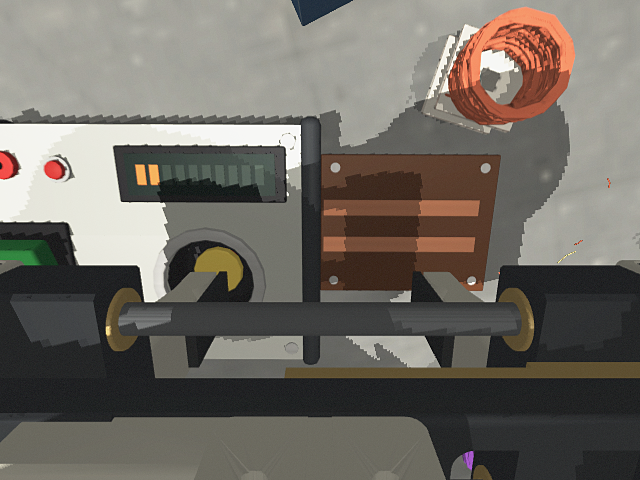

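View pics/s12a.png

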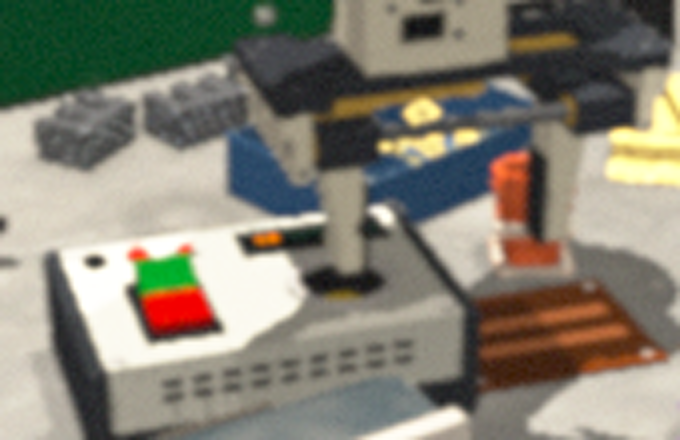

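move_arm([
  [0.0007, -0.0004, 0.01, 0, 0, 0, 0],
  [0, 0, 0.009, 0, 0, 0, 0],
  [0, 0, 0.002, 0, 0, 0, 0],
  [0, 0, 0.002, 0, 0, 0, 0],
])

```text
time_s: 11.5
eef_pos: [502.0, 0.4, 52.8]
ee_rot: [-0.001, 0.993, -0.121, 0.0]
ft_force: [-2.0, -0.2, 2.4]
finger_gap: 0.999
```

move_arm([
  [0, 0, 0.002, 0, 0, 0, 0],
  [0, 0, 0.002, 0, 0, 0, 0],
])

```text
time_s: 11.7
eef_pos: [502.7, 0.6, 49.2]
ee_rot: [-0.001, 0.993, -0.121, 0.001]
ft_force: [-0.2, -0.1, -0.9]
finger_gap: 1.001
```

move_arm([
  [0, 0, 0.0015, 0, 0, 0, 0],
  [0, 0, 0.001, 0, 0, 0, 0],
  [0, 0, 0, 0, 0, 0, 0],
])

```text
time_s: 12.0
eef_pos: [502.6, 0.6, 47.1]
ee_rot: [-0.001, 0.993, -0.121, 0.001]
ft_force: [-1.4, 0.3, 4.4]
finger_gap: 0.998
```

move_arm([
  [0, 0, 0.0008, 0, 0, 0, 0],
  [0, 0, 0, 0, 0, 0, 0],
])

```text
time_s: 12.2
eef_pos: [502.7, 0.6, 46.8]
ee_rot: [-0.001, 0.993, -0.121, 0.001]
ft_force: [-3.9, -0.5, 11.6]
finger_gap: 1.0
```

move_arm([
  [0, 0, -0.01, 0, 0, 0, 0],
  [0, 0, -0.03, 0, 0, 0, 0],
  [0, 0, -0.045, 0, 0, 0, 1],
  [0, 0, -0.045, 0, 0, 0, 1],
  [-0.03, 0, -0.03, 0, 0, 0, 1],
  [-0.03, 0, -0.02, 0, 0, 0, 1],
  [0, 0, 0, 0, 0, 0, 1],
  [0, 0, 0, 0, 0, 0, 1],
])

```text
time_s: 13.0
eef_pos: [444.0, 15.0, 226.9]
ee_rot: [-0.002, 0.993, -0.121, 0.002]
ft_force: [-1.2, 0.1, -0.3]
finger_gap: 0.516
```

```bash
python3 w.py 13 wrist
```

```text
13.0 [ 0.48 -0.03 -0.48 -0.   -1.11  0.85] [444.   15.  226.9] [-0.0019  0.9926 -0.1211  0.0019] [-1.2  0.1 -0.3] 0.5164603930949216
```

View pics/wrist13.png

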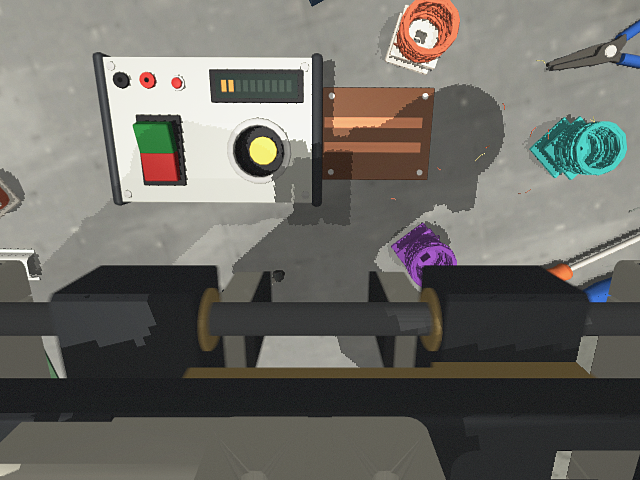

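```bash
cat > g.py <<'E'
from d import load
from h import *
for n in ('wrist1','wrist4','wrist13'):
    w=load(n); im=cv2.imread(f'pics/{n}.png'); P=np.array([514.3,51.6,0])
    u0=proj(w,P+[0,0,62]); hsv=cv2.cvtColor(im,cv2.COLOR_BGR2HSV)
    m=(cv2.inRange(hsv,(22,90,60),(38,255,255))>0); yy,xx=np.mgrid[:480,:640]; m&=(np.hypot(xx-u0[0],yy-u0[1])<35)
    ys,xs=np.nonzero(m); d=np.sqrt(4*len(xs)/np.pi)
    K,R,t=w; 
    print(n,'cap px',xs.mean().round(1),ys.mean().round(1),'diam',d.round(1),'extent',np.ptp(xs)+1,np.ptp(ys)+1)
    for z in(46,39):
        Z=(R@(P+[0,0,z])+t)[2]; print('  pred',z,proj(w,P+[0,0,z]).round(1),(K[0,0]*26/Z).round(1))
E
python3 g.py | sed -n '/^wrist1 /,$p'; python3 -c "
import cv2
im=cv2.imread('pics/wrist13.png'); cv2.imwrite('pics/w13a.png',cv2.resize(im[90:220,100:330],None,fx=3.4,fy=3.4,interpolation=cv2.INTER_CUBIC))"
```

```text
wrist1 cap px 327.1 138.2 diam 26.2 extent 26 27
  pred 46 [327.6 138.1] 26.0
  pred 39 [327.4 138.1] 25.6
wrist4 cap px 278.0 121.5 diam 29.6 extent 29 30
  pred 46 [278.4 121.1] 29.2
  pred 39 [279.3 121.5] 28.6
wrist13 cap px 262.7 150.3 diam 28.1 extent 28 29
  pred 46 [261.3 150.3] 28.7
  pred 39 [262.5 150. ] 28.1
```

View pics/w13a.png

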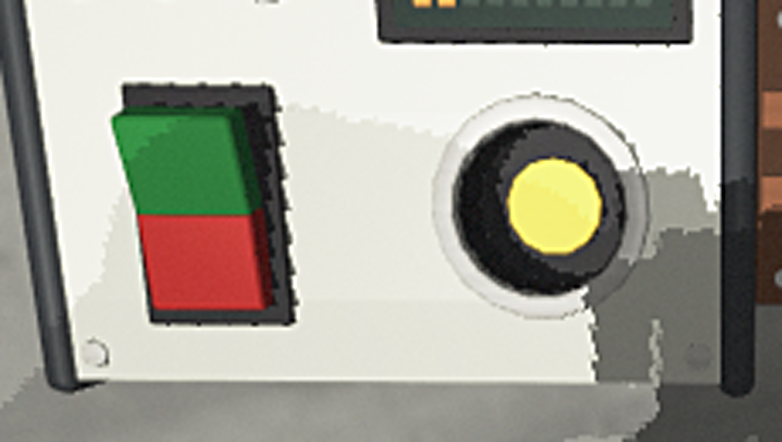

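```bash
python3 pl.py 551 129.9 105 -.244 0
```

```text
[444.   14.8 226. ]
[[ 0.971 -0.241  0.002]
 [-0.241 -0.971  0.002]
 [ 0.002 -0.003 -1.   ]]
need shift mm, rot deg (array([  75.9, -137.1,  121.6]), array([-0.17, -0.1 ,  0.05]))
```

move_arm([
  [0.019, -0.0343, 0, 0, 0, 0, 1],
  [0.019, -0.0343, 0, 0, 0, 0, 1],
  [0.019, -0.0343, 0.02, 0, 0, 0, 1],
  [0.019, -0.0342, 0.02, -0.15, -0.1, 0, 1],
  [0, 0, 0.04, 0, 0, 0, 1],
  [0, 0, 0.035, 0, 0, 0, 1],
  [0, 0, 0, 0, 0, 0, 1],
  [0, 0, 0, 0, 0, 0, 1],
])

```text
time_s: 13.85
eef_pos: [551.0, 128.9, 110.4]
ee_rot: [0.001, 0.993, -0.122, -0.001]
ft_force: [0.6, -1.0, 0.8]
finger_gap: 0.006
```

```bash
python3 pl.py 551 129.9 90 -.244 0
```

```text
[551.  128.9 110.4]
[[ 0.97  -0.241 -0.003]
 [-0.241 -0.97  -0.002]
 [-0.002  0.003 -1.   ]]
need shift mm, rot deg (array([-0.2, -1.1, 20.4]), array([0.18, 0.14, 0.02]))
```

move_arm([
  [0, -0.001, 0.013, 0, 0, 0, 1],
  [0, 0, 0.01, 0, 0, 0, 1],
  [0, 0, 0.002, 0, 0, 0, 1],
  [0, 0, 0.002, 0, 0, 0, 1],
  [0, 0, 0.002, 0, 0, 0, 1],
])

```text
time_s: 14.35
eef_pos: [551.7, 130.5, 83.1]
ee_rot: [-0.0, 0.993, -0.121, 0.0]
ft_force: [0.8, -1.8, 1.7]
finger_gap: 0.002
```

move_arm([
  [0, 0, 0.002, 0, 0, 0, 1],
  [0, 0, 0.0015, 0, 0, 0, 1],
])

```text
time_s: 14.55
eef_pos: [551.0, 130.6, 78.7]
ee_rot: [-0.0, 0.993, -0.122, -0.0]
ft_force: [0.3, 0.9, 0.3]
finger_gap: 0.004
```

move_arm([
  [0, 0, 0.0015, 0, 0, 0, 1],
  [0, 0, 0, 0, 0, 0, 1],
])

```text
time_s: 14.75
eef_pos: [550.8, 130.5, 77.2]
ee_rot: [0.0, 0.993, -0.121, -0.0]
ft_force: [-0.6, -0.1, 2.4]
finger_gap: 0.004
```

move_arm([
  [0, 0, 0.0006, 0, 0, 0, 1],
  [0, 0, 0, 0, 0, 0, 1],
])

```text
time_s: 14.95
eef_pos: [550.9, 130.5, 77.0]
ee_rot: [0.0, 0.993, -0.121, -0.0]
ft_force: [-2.3, -0.0, 6.8]
finger_gap: 0.004
```

move_arm([
  [0, 0, -0.01, 0, 0, 0, 1],
  [0, 0, -0.04, 0, 0, 0, 1],
  [0, 0, -0.045, 0, 0, 0, 1],
  [-0.04, 0.02, -0.02, 0, 0, 0, 1],
  [-0.04, 0.02, -0.02, 0, 0, 0, 1],
  [-0.03, 0.02, -0.02, 0, 0, 0, 1],
  [0, 0, 0, 0, 0, 0, 1],
  [0, 0, 0, 0, 0, 0, 1],
])

```text
time_s: 15.75
eef_pos: [429.8, 99.0, 233.2]
ee_rot: [-0.001, 0.993, -0.121, 0.001]
ft_force: [0.1, 0.1, -1.0]
finger_gap: 0.006
```

```bash
python3 w.py 14 wrist scene top
```

```text
15.75 [ 0.68 -0.04 -0.48 -0.   -1.13  0.65] [429.8  99.  233.2] [-1.200e-03  9.926e-01 -1.212e-01  9.000e-04] [ 0.1  0.1 -1. ] 0.006367796691664729
```

View pics/wrist14.png

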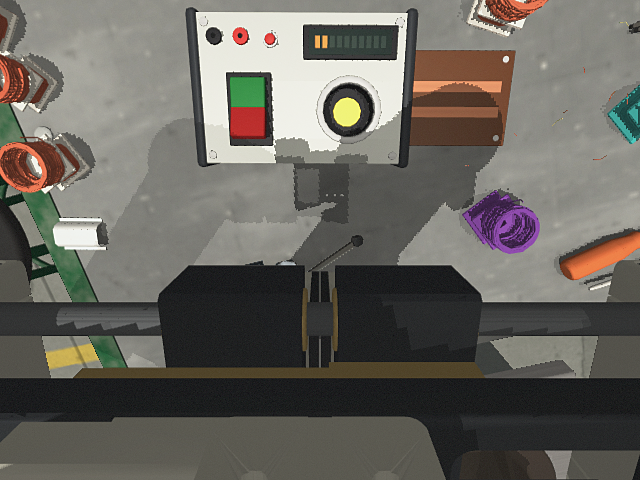

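View pics/scene14.png

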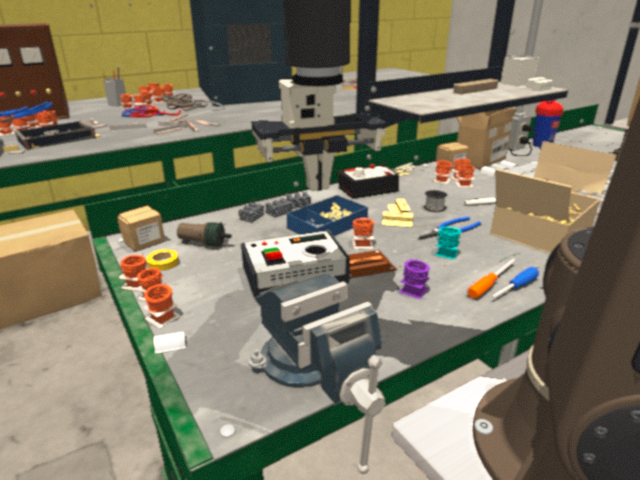

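View pics/top14.png

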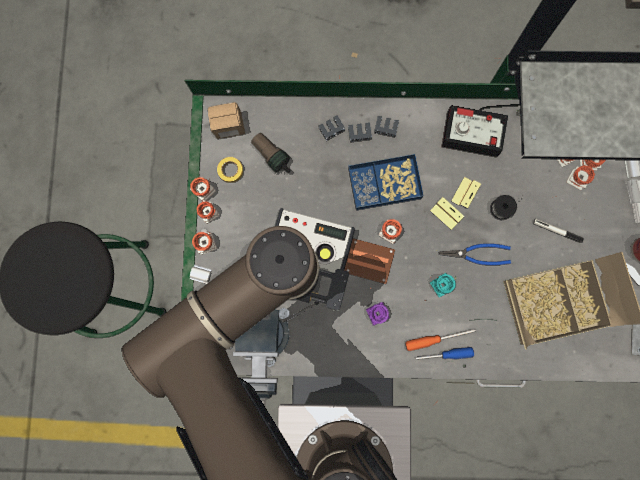

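```bash
python3 g.py >/dev/null; python3 -c "
import cv2,numpy as np
L=[]
for n in ('scene0','scene10','scene14'):
    L.append(cv2.resize(cv2.imread(f'pics/{n}.png')[225:275,240:345],(380,190),interpolation=cv2.INTER_CUBIC))
w=[cv2.resize(cv2.imread('pics/wrist14.png')[60:160,190:400],(400,190),interpolation=cv2.INTER_CUBIC),cv2.resize(cv2.imread('pics/wrist1.png')[90:190,180:390],(400,190),interpolation=cv2.INTER_CUBIC)]
w.append(np.zeros_like(w[0]))
cv2.imwrite('pics/cmp.png',np.hstack([np.vstack(L),np.vstack(w)]))"
sed -i "s/'wrist13')/'wrist13','wrist14')/" g.py; python3 g.py | sed -n '/^wrist13 /,$p'
```

```text
wrist13 cap px 262.7 150.3 diam 28.1 extent 28 29
  pred 46 [261.3 150.3] 28.7
  pred 39 [262.5 150. ] 28.1
wrist14 cap px 346.4 111.8 diam 29.0 extent 28 30
  pred 46 [347.5 111. ] 29.0
  pred 39 [346.9 111.5] 28.4
```

View pics/cmp.png

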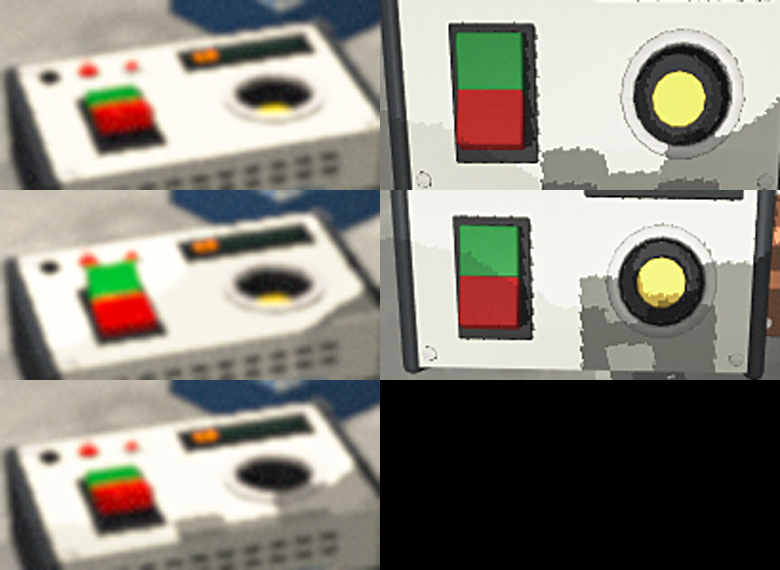

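```bash
python3 -c "
from rig import arm
print(arm.hand_in()); print(arm.read_state()['time_s'])"
```

```text
the job is handed in; nothing more can be done
None
the job is handed in; nothing more can be done
```

I did all four steps in the order asked and handed the job in at about 16 s of the 56 s. The hand-in gives no verdict.

- **Switching off:** I pressed the red half with closed fingertips. It ended at about 9.5 N, and the next pictures showed the rocker tipped to off.
- **Coil:** I pushed it near its foot, off the rear edge of the plate. It stands upright on the bare bench, about 10 mm clear of the plate by my estimate from one wrist picture.
- **Reset key:** I reached into the well with one finger of the open gripper. The force dropped as the key snapped through, then rose to about 11.6 N at the bottom. After I lifted away, the cap's position and size in one wrist picture matched 39 mm above the bench, which is home.
- **Switching on:** I pressed the green half, ending at about 6.8 N. The final scene picture shows the rocker as it was at the start, on.

**Disagreements:**
- In the last wrist picture the cap's position matched home, but its apparent size (29.0 px) fitted tripped (29.0 px) better than home (28.4 px). The cap is no longer visible down the well in the scene view, so I take it as home.
- One tilting move before the push drifted about 9 mm sideways without touching anything, and I corrected it before pushing.

In the final pictures the bystanders I could see had not visibly moved, and the arm was clear of everything.

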